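Test the vial roller's stop button

TASK

Test the vial roller's stop button, pushing with the fingertips only: press the mushroom button with the raised bar across its cap straight in until it latches, take the hand right off it for a moment to see that it stays in by itself, then push sideways on the bar to twist the cap clockwise until the latch lets go and the button springs back out. Take the hand away so that the cap turns back to rest. Do not pinch, grip or force anything, and leave the smooth dial and everything else on the bench as it stands.

Things in the scene. Friction and masses are not known exactly. Their poses are not given: they have to be found in the camera images.
- stop_console: White square console fixed to the bench, 100 x 100 mm, 62 mm high (foot plate 112 x 112 mm; steel collar, 48 mm diameter, up to 65 mm), the stop button centred on its top. Origin: centre of its underside, on the bench; z up is the button's axis, x the direction of the button's bar at rest. The other console has the same housing; which is left and which is right varies.
- stop_top (a point): Centre of the top of the bar on the black mushroom button, on its axis: 119 mm above the bench when out, 108 mm latched. Moves and turns with the button; x runs along the bar. Cap: disc, 66 mm diameter, 14 mm thick. The bar stands on the cap's flat top, right across it: 64 mm long, 14 mm wide, its top 22 mm above the cap. Push down on the bar's top to press the button.
- bar_end (a point): Middle of the top edge at one end of the bar, 32 mm from stop_top along the bar (the +x end of the console when at rest). Turns with the cap.
- stop_press (a joint): How far the button is pressed in, m: 0 out, latches at 0.011 (it then stays at about 0.011 by itself), hard stop at 0.018; pressing to 0.014 is plenty. A spring pushes it out; pressing to the latch takes about 2 to 5 N, up to 8 N when quick: press by depth, as a stop at a light touch would halt too early. When the latch is released it springs back to 0, rising 11 mm.
- stop_twist (a joint): Turn of cap and bar, rad, growing clockwise seen from above: 0 at rest, stop at 1.2. A spring of 0.04 to 0.11 N m turns it back to 0 when let go (2 to 5 N at 22 mm from the axis). When latched, turning it beyond about 0.6 releases the latch; 0.9 is a safe amount. It does not latch if pressed while turned.
- dial_console: The other white console, same housing, fixed to the bench; origin at the centre of its underside. It carries a smooth black dial of 66 mm diameter without any bar, its top 96 mm above the bench. Leave it alone.
- dial (a joint): Turn of the smooth dial, rad. Leave as it is.
- vial_a: Loose capped clear vial, 26 mm diameter, 65 mm high, upright, between the consoles; origin at the centre of its underside. Leave alone.
- vial_b: Loose capped clear vial like vial_a, to the right. Leave alone.
- vial_c: Loose capped clear vial like vial_a, between the consoles, farther away. Leave alone.
- dish: Loose lidded clear round dish, 92 mm diameter, 18 mm high, to the left; origin at the centre of its underside. Leave alone.
- wash_bottle: Loose white bottle, 64 mm diameter, 150 mm high, far left; origin at the centre of its underside. Leave alone.
- brush: Loose brush lying on the bench, near right. Leave alone.
- sample_tray: Loose white open tray, 160 x 110 x 35 mm, far right; origin at the centre of its underside. Leave alone.
Mind the look-alikes: they are no part of the job. What is shaped like the stop_console but green is not meant.

How it is judged:
By the outcome, as a careful person would: the job done as asked, in the order asked, and still so for the second after the job is handed in, with the robot touching nothing.
It also fails if it takes over 42 s, if anything falls off the work surface, if the arm or the gripper's body presses on something with over 40 N, if the wrist force passes 120 N, or if a joint passes its speed limit or range.

ROBOT

A 6-joint arm with a two-finger parallel gripper is mounted at the origin on the work surface. World frame = base frame: x ahead of the robot, y to its left, z up, the work surface at z = 0. Lengths are in mm, angles in rad, forces in N, time in s.
With the tool pointing down it reaches from about 275 to 1000 mm from the base axis. Payload 8.4 kg.
Tool frame: the origin (TCP) lies on the centre line of the jaws, within the pads' length; the fingertips stand 22 mm ahead of it and the grasp point (between the pads) lies 3 mm ahead of it; z points along the fingers, y is the direction in which the jaws open and shut (so a half turn about z gives the same grasp; the last joint's range is limited). The gripper opens to 85 mm and grips with 20 to 120 N. Pads are 22 mm wide; open, the fingers measure 114 mm over their backs; the gripper's body (76 mm by 85 mm) begins 54 mm behind the grasp point. The pads swing forward as they close: fully open they stand 13 mm farther back than shut.
Start: joints at [1.298, 0.353, 1.633, -0, 1.155, -0.002], TCP at [167.187, 602.226, 253.281] pointing down, gripper open.
Joint ranges: [-2.63, 2.63], [-0.92, 2.1], [0.06, 2.66], [-1.3, 4.44], [0, 2.69], [-3.02, 3.02]. Speed limits (rad/s): [2.22, 2.22, 2.79, 3.14, 3.14, 3.14].

INTERFACE

Orientations are given as [roll, pitch, yaw] about the fixed x, y, z axes, in that order (R = Rz(yaw) Ry(pitch) Rx(roll)).
In Python, from rig import r gives the robot as it stands.
- The arm moves only by the tool carry_out, never from a script. Its argument "rows" is text: rows parted by semicolons, each of 5 numbers parted by spaces: the opening, from 0 (shut) to 1 (fully open), then the shift along the tool's x, y, z in units of 30 mm (1.0 is 30 mm), then the turn about the tool's z in units of 8 degrees (1.0 is 8 degrees). A call has 1 to 12 rows; each row shifts and turns the commanded pose from where the row before left it, along the tool's axes as they then stand; what a row does not reach is not made up. A row lasts 1/8 s, in which the tool goes at most 62.5 mm and 10.7 degrees, less where a joint would pass 70% of its speed; a pose out of reach is approached as far as the arm can. A call is refused whole if a number of a shift passes 1 or a number of a turn 1, either way. A call with a gripper value outside its range is refused whole. The fingers move at their own pace and stop on an object; "newtons" is the grip in N (left out, the last holds). Time passes only in rows, so rows that do not move let the fingers close. It gives the time, the measured TCP pose, the force and the opening at its end, in the units of the state.
- r.sense(): the state, without advancing time (a new reading comes with each control period).
- r.grab_frame(name): name is "side" or "top" or "wrist"; returns the picture (480x640x3 uint8, blue, green, red); there is no depth.
- r.get_calibration(name): a dict with "intrinsics" (3x3 intrinsics, pixels), "position" and "rotation" of the camera in the world. Camera axes: x right, y up, looking along -z (the intrinsics and any distortion apply to the point x, -y, -z); pixel columns grow to the right and rows downward; lengths in mm; the calibration is good to about 2 mm. A picture is of the moment at which its call begins: read the wrist's pose just before it. get_calibration takes no time and is no camera call; for the wrist camera it gives the pose at the moment of the call.
- r.sign_off(): hands the job in, once; it reports no verdict.
The state is a dict: "clock": time; "qpos": joint angles; "qvel": joint speeds; "joint_efforts": joint torques, N m; "eef_pos": TCP position; "tcp_rot": TCP orientation; "contact_force": force on the tool from outside, world axes, zero at the start; "wrist_torque": the same for the moment, N m; "opening": opening from 0.0 (shut) to 1.0 (fully open).
Only numpy, scipy, OpenCV 4.12 (cv2) and the standard library are available. Lean on these libraries where they do the work, as an engineer would, in place of code of your own. Each camera call takes 0.05 s, during which the arm holds its last target.

## Working session

There is one attempt and no reset: what is moved stays moved. The work goes in short steps, Python scripts to look and compute and a tool call to move; the robot and the scene stay as the last step left them, time stands still between calls to the robot, and variables do not carry over. Pictures are saved under pics/ and viewed, and the job is handed in when it is done.

Besides the shell and the picture viewer there is one more tool, called after "Emit:" as name(argument=value, ...) on one line, values as JSON. carry_out: Moves the arm, as the interface text tells. Its arguments: {"type":"object","properties":{"rows":{"type":"string"},"newtons":{"type":"number"}},"required":["rows"]}

```bash
mkdir -p pics; ls; python3 - <<'E'
from rig import r
import cv2,numpy as np
s=r.sense();print({k:np.round(v,3).tolist() for k,v in s.items()})
for n in("top","side"):
    cv2.imwrite(f"pics/{n}0.png",r.grab_frame(n))
    c=r.get_calibration(n);print(n,{k:np.round(v,4).tolist() if not isinstance(v,str) else v for k,v in c.items()})
E
```

```text
pics
{'clock': 0.0, 'qpos': [1.298, 0.354, 1.634, 0.0, 1.155, -0.002], 'qvel': [0.0, 0.0, -0.003, -0.002, -0.002, 0.001], 'joint_efforts': [0.006, -60.526, -34.207, 0.0, 0.009, 0.0], 'eef_pos': [167.058, 601.794, 252.572], 'tcp_rot': [-3.14, -0.0, 2.871], 'contact_force': [-0.118, -0.566, 0.146], 'wrist_torque': [0.01, -0.047, 0.019], 'opening': 0.998}
top {'intrinsics': [[572.4165, 0.0, 313.0713], [0.0, 572.4165, 247.1589], [0.0, 0.0, 1.0]], 'position': [425.1243, -102.5544, 1709.5093], 'rotation': [0.0716, -0.0074, -1.5939]}
side {'intrinsics': [[507.7812, 0.0, 314.3666], [0.0, 507.7812, 234.9768], [0.0, 0.0, 1.0]], 'position': [404.788, 794.0197, 958.0649], 'rotation': [0.8156, 0.0134, -3.0443]}
```

View pics/top0.png

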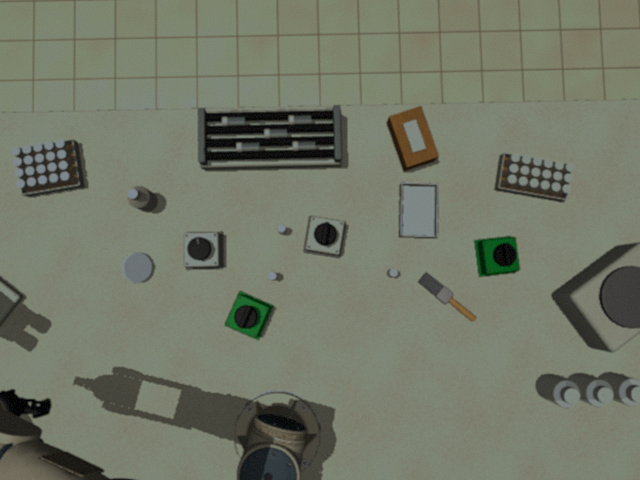

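View pics/side0.png

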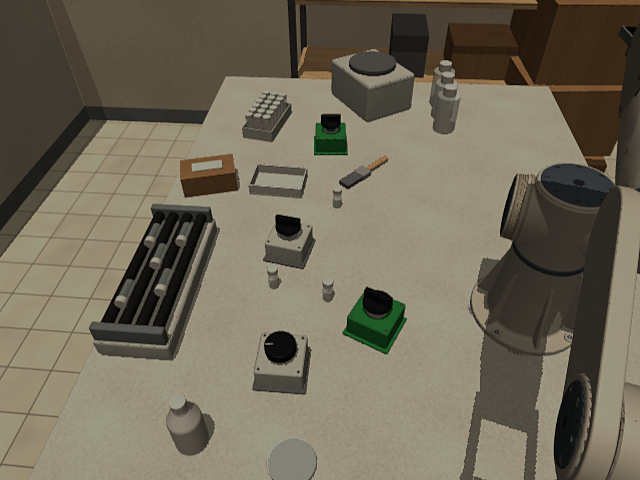

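The top view shows white consoles at (203,249), which has a smooth dial, and (325,235), which has the bar. The side view agrees: the bar is at (288,226) and the smooth dial at (280,347). I'll enlarge the barred console.

```bash
cat > h.py <<'E'
from rig import r
import cv2,numpy as np
from scipy.spatial.transform import Rotation as R
def ray(n,u,v,c=None):
    c=c or r.get_calibration(n);K=np.array(c["intrinsics"])
    d=np.linalg.inv(K)@[u,v,1];d=d*[1,-1,-1]
    return np.array(c["position"]),R.from_euler("xyz",c["rotation"]).apply(d)
def atz(n,u,v,z,c=None):
    p,d=ray(n,u,v,c);return p+d*(z-p[2])/d[2]
def proj(n,P,c=None):
    c=c or r.get_calibration(n);K=np.array(c["intrinsics"])
    q=R.from_euler("xyz",c["rotation"]).inv().apply(np.array(P)-c["position"])*[1,-1,-1]
    q=K@q;return q[:2]/q[2]
E
python3 - <<'E'
import cv2
a=cv2.imread("pics/top0.png")[205:265,290:360];cv2.imwrite("pics/top0c.png",cv2.resize(a,None,fx=10,fy=10,interpolation=cv2.INTER_CUBIC))
a=cv2.imread("pics/side0.png")[205:275,250:330];cv2.imwrite("pics/side0c.png",cv2.resize(a,None,fx=8,fy=8,interpolation=cv2.INTER_CUBIC))
E
```

```text
(no output)
```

View pics/top0c.png

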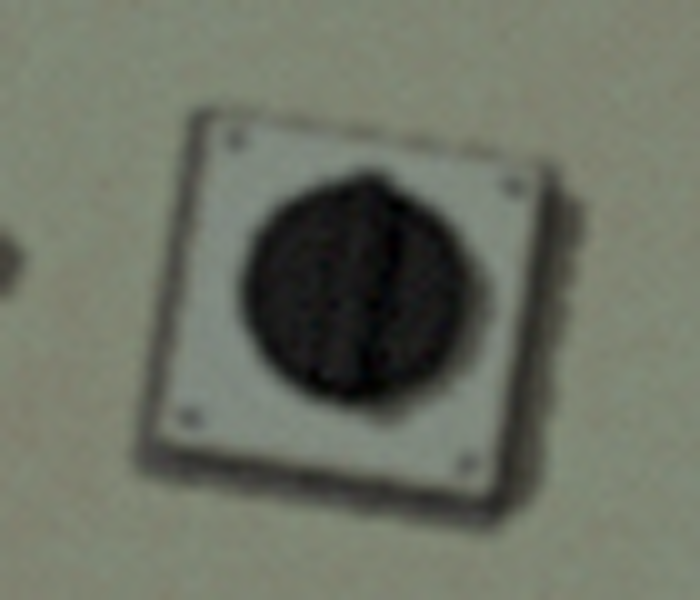

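View pics/side0c.png

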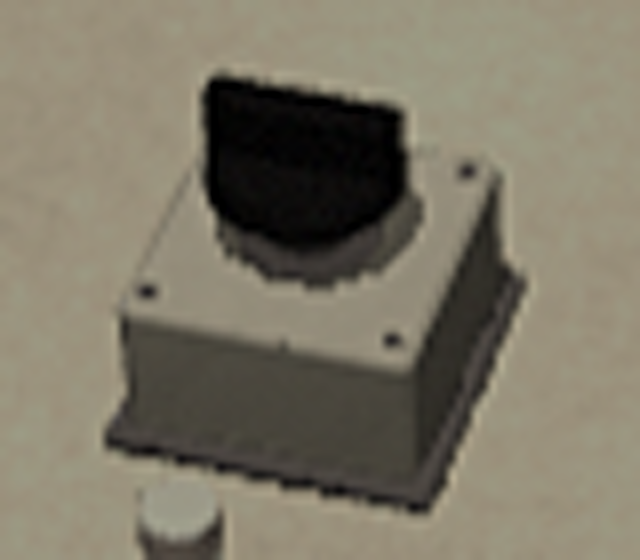

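```bash
python3 - <<'E'
from h import *
f=lambda x,y:(290+(x+.5)/10-.5,205+(y+.5)/10-.5)
S=[atz("top",*f(*p),62) for p in[(237,140),(515,188),(468,464),(192,418)]]
S=np.array(S);print(S.round(1),S.mean(0));print([np.linalg.norm(S[i]-S[i-1]).round(1) for i in range(4)])
for a,b in((3,0),(2,1)):
    d=S[b]-S[a];print("yaw",np.degrees(np.arctan2(d[1],d[0])))
for a,b in((0,1),(3,2)):
    d=S[b]-S[a];print("yaw-y",np.degrees(np.arctan2(d[1],d[0]))+90)
print("cap",atz("top",*f(357,290),97))
g=lambda x,y:(250+(x+.5)/8-.5,205+(y+.5)/8-.5)
T=np.array([atz("side",*g(*p),62) for p in[(468,172),(392,340),(147,291)]]);print(T.round(1),"c",(T[0]+T[2])/2,)
d=T[1]-T[2];print(np.degrees(np.arctan2(d[1],d[0])), np.linalg.norm(d))
B=np.array([atz("side",*g(*p),119) for p in[(213,76),(402,106)]]);print(B)
d=B[0]-B[1];print(np.degrees(np.arctan2(d[1],d[0])), np.linalg.norm(d))
E
```

```text
[[ 626.1 -120.    62. ]
 [ 610.3 -200.1   62. ]
 [ 530.6 -184.4   62. ]
 [ 545.7 -105.1   62. ]] [ 578.14061185 -152.41399827   62.        ]
[np.float64(81.8), np.float64(81.7), np.float64(81.3), np.float64(80.7)]
yaw -10.461515816994867
yaw -11.130829483193926
yaw-y -11.126819560104792
yaw-y -10.778307137505479
cap [ 578.34493511 -152.56495654   97.        ]
[[ 529.  -184.9   62. ]
 [ 544.5 -104.9   62. ]
 [ 625.  -120.4   62. ]] c [ 577.01448511 -152.66134839   62.        ]
169.07752468140367 81.9498845958194
[[ 606.17632074 -160.78517993  119.        ]
 [ 544.98195633 -151.44071179  119.        ]]
-8.682080983912632 61.9037100651367
```

Emit:
carry_out(rows="0 0 0 0 0.97;0 0 0 0 0.97;0 0 0 0 0.97;0 0 0 0 0.97;0 0 0 0 0.97;0 0 0 0 0.97;0 0 0 0 0.97;0 0 0 0 0.97;0 0 0 0 0.97;0 0 0 0 0.97;0 0 0 0 0.97;0 0 0 0 0", newtons=20)

```text
clock: 1.6
eef_pos: [167.1, 602.0, 252.9]
tcp_rot: [-3.142, 0.001, 1.382]
contact_force: [0.7, -0.1, 0.1]
opening: -0.005
```

Emit:
carry_out(rows="0 -0.92 0.76 0 0;0 -0.92 0.76 0 0;0 -0.92 0.76 0 0;0 -0.92 0.76 0 0;0 -0.92 0.76 0 0;0 -0.92 0.76 0 0;0 -0.92 0.76 0 0;0 -0.92 0.76 0 0;0 -0.92 0.76 0 0;0 -0.92 0.76 0 0;0 -0.92 0.76 0 0;0 -0.92 0.76 0 0")

```text
clock: 3.1
eef_pos: [373.8, 224.3, 253.3]
tcp_rot: [3.141, -0.0, 1.385]
contact_force: [0.6, 0.8, 0.1]
opening: 0.001
```

Emit:
carry_out(rows="0 -0.92 0.76 0 0;0 -0.92 0.76 0 0;0 -0.92 0.76 0 0;0 -0.92 0.76 0 0;0 -0.92 0.76 0 0;0 -0.92 0.76 0 0;0 -0.92 0.76 0 0;0 -0.92 0.76 0 0;0 -0.92 0.76 0 0;0 -0.92 0.76 0 0;0 -0.92 0.76 0 0;0 0 0 0 0")

```text
clock: 4.6
eef_pos: [563.1, -121.9, 253.0]
tcp_rot: [3.141, 0.0, 1.382]
contact_force: [-0.1, 0.5, -0.9]
opening: -0.005
```

```bash
python3 - <<'E'
from h import *
c=r.get_calibration("wrist");print(c);cv2.imwrite("pics/w1.png",r.grab_frame("wrist"))
import json;json.dump({k:np.array(v).tolist() for k,v in c.items()},open("w1.json","w"))
cv2.imwrite("pics/s1.png",cv2.resize(r.grab_frame("side")[100:300,180:400],None,fx=3,fy=3,interpolation=cv2.INTER_CUBIC))
print(proj("side",[563.1,-121.9,253-22]),proj("side",[578,-152.5,119]))
E
```

```text
{'intrinsics': array([[354.58033389,   0.        , 321.097732  ],
       [  0.        , 354.58033389, 238.67137376],
       [  0.        ,   0.        ,   1.        ]]), 'position': array([576.02822887, -52.75540355, 373.06030367]), 'rotation': array([-0.28139599, -0.00041703, -0.18884328])}
[288.9229955  189.40944077] [286.79573802 216.82159781]
```

View pics/w1.png

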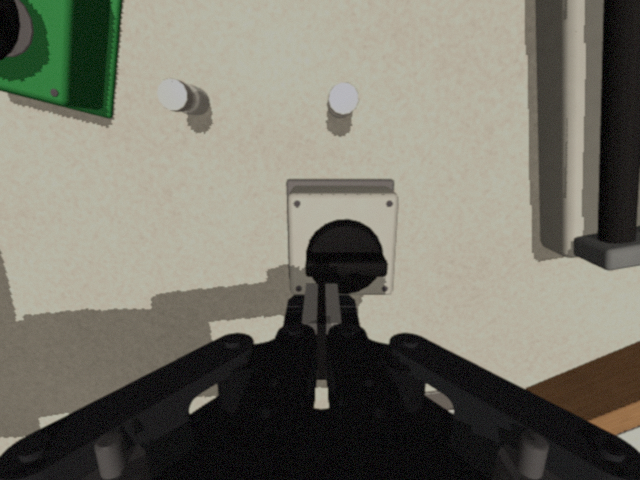

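View pics/s1.png

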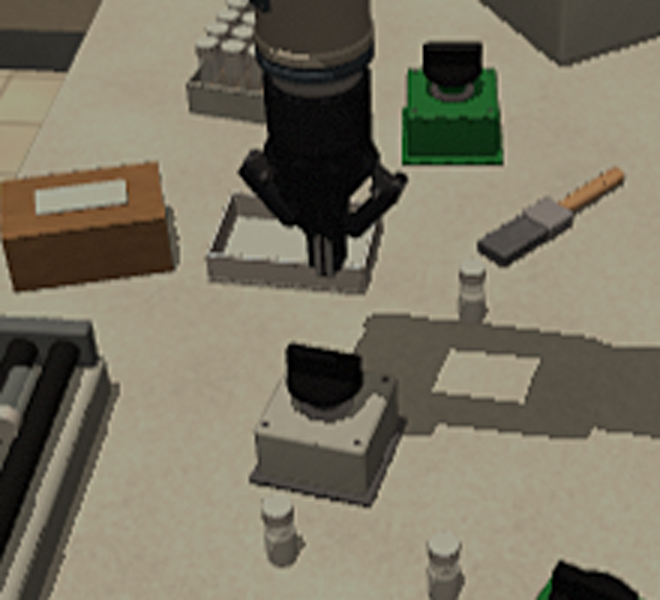

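The wrist view shows the bar running left to right at about (307–386, 262) and console screws at (297,203), (389,203) and (385,289). In the side view the fingertip is at about (289,191), within about 1 px of the prediction for a tip 22 mm ahead of the TCP.

```bash
python3 - <<'E'
from h import *
import json
a=cv2.imread("pics/w1.png")[180:320,270:420];cv2.imwrite("pics/w1c.png",cv2.resize(a,None,fx=5,fy=5,interpolation=cv2.INTER_CUBIC))
c=json.load(open("w1.json"))
S=np.array([atz("wrist",*p,62,c) for p in[(297,203.5),(389,203.5),(385.5,289)]])
print(S,(S[0]+S[2])/2);d=S[1]-S[0];print(np.degrees(np.arctan2(d[1],d[0])),np.linalg.norm(d))
for dz in(22,35):print(proj("wrist",[563.1,-121.9,253-dz],c))
ax=np.array([.982,-.189,0]);n=np.array([.189,.982,0])
for s in(-1,1):
  for t in(-1,1):print(proj("wrist",np.array([578,-152.5,119])+32*s*ax+7*t*n,c))
E
```

```text
[[ 544.3663367  -105.15793208   62.        ]
 [ 624.5882127  -120.49638604   62.        ]
 [ 610.1507243  -201.6237206    62.        ]] [ 577.2585305  -153.39082634   62.        ]
-10.824333364210121 81.67507305658921
[321.60318603 302.597294  ]
[321.55431374 290.26220242]
[306.22549466 277.48827584]
[306.03461581 260.33420828]
[389.3100015 277.5751828]
[390.31881112 260.42547113]
```

View pics/w1c.png

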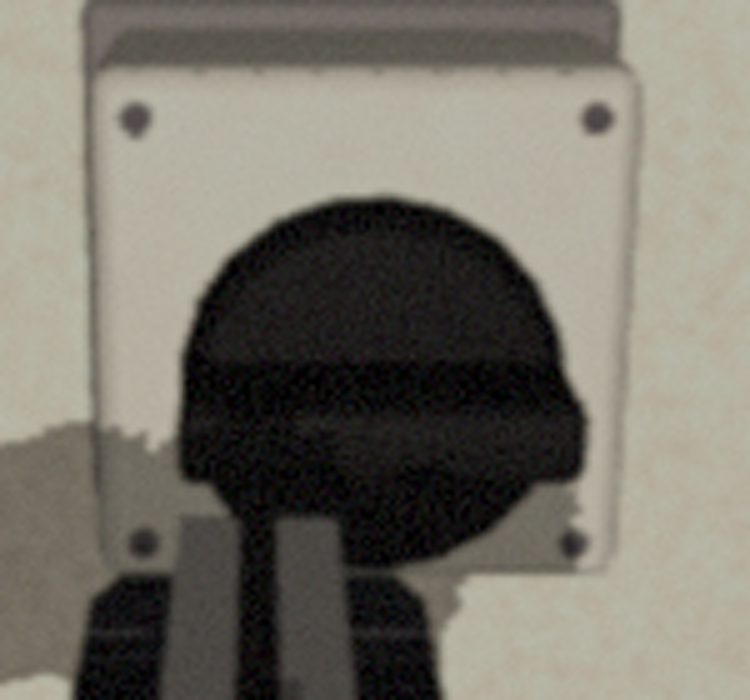

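Emit:
carry_out(rows="0 -0.91 0.66 0 0;0 0 0 0.7 0;0 0 0 0.7 0;0 0 0 0.7 0;0 0 0 0.7 0;0 0 0 0.5 0;0 0 0 0.2 0;0 0 0 0 0")

```text
clock: 5.7
eef_pos: [576.6, -150.4, 148.3]
tcp_rot: [-3.141, -0.0, 1.382]
contact_force: [0.2, -0.0, 0.5]
opening: 0.002
```

```bash
python3 - <<'E'
from h import *
a=r.grab_frame("side")[170:270,230:350];cv2.imwrite("pics/s2.png",cv2.resize(a,None,fx=6,fy=6,interpolation=cv2.INTER_CUBIC))
E
```

```text
(no output)
```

View pics/s2.png

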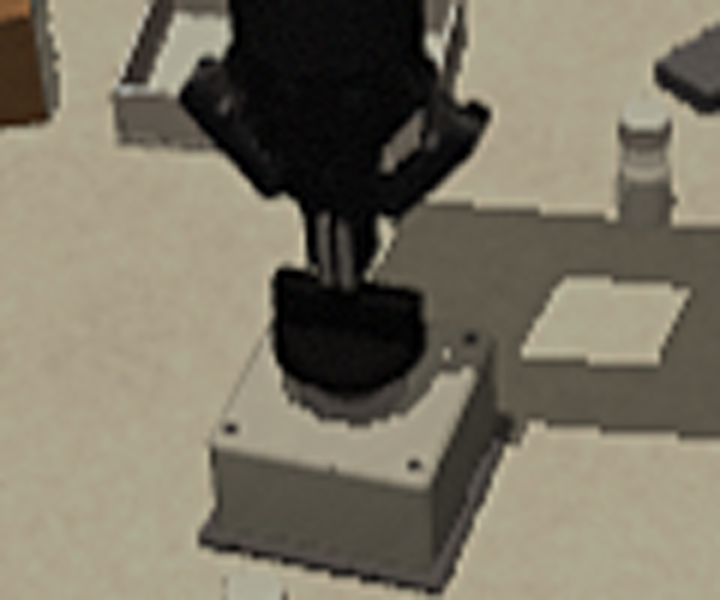

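The side view shows the tips at about (340,285) in the crop, centred just above the bar's top. Next I press in small steps to find contact.

Emit:
carry_out(rows="0 0 0 0.07 0;0 0 0 0.07 0;0 0 0 0 0")

```text
clock: 6.12
eef_pos: [576.6, -150.7, 144.1]
tcp_rot: [-3.142, -0.0, 1.381]
contact_force: [-0.2, 0.2, -0.2]
opening: 0.002
```

Emit:
carry_out(rows="0 0 0 0.07 0;0 0 0 0.07 0;0 0 0 0 0")

```text
clock: 6.5
eef_pos: [576.8, -150.7, 139.9]
tcp_rot: [3.141, 0.0, 1.381]
contact_force: [-0.2, -0.4, 2.1]
opening: -0.005
```

Emit:
carry_out(rows="0 0 0 0.07 0;0 0 0 0.07 0;0 0 0 0 0")

```text
clock: 6.88
eef_pos: [576.8, -150.7, 135.6]
tcp_rot: [3.141, 0.0, 1.381]
contact_force: [-0.5, -0.3, 2.8]
opening: 0.002
```

Emit:
carry_out(rows="0 0 0 0.07 0;0 0 0 0.07 0;0 0 0 0.07 0;0 0 0 0.08 0;0 0 0 0 0")

```text
clock: 7.5
eef_pos: [576.8, -150.7, 126.9]
tcp_rot: [3.141, -0.0, 1.381]
contact_force: [-0.3, -0.4, 4.8]
opening: 0.001
```

Emit:
carry_out(rows="0 0 0 -0.2 0;0 0 0 -0.4 0;0 0 0 -0.7 0;0 0 0 -0.7 0;0 0 0 0 0;0 0 0 0 0;0 0 0 0 0;0 0 0 0 0")

```text
clock: 8.5
eef_pos: [576.3, -150.6, 186.2]
tcp_rot: [-3.14, -0.0, 1.381]
contact_force: [-0.3, -0.1, 0.6]
opening: 0.0
```

```bash
python3 - <<'E'
from h import *
a=r.grab_frame("side")[170:270,230:350];cv2.imwrite("pics/s3.png",cv2.resize(a,None,fx=6,fy=6,interpolation=cv2.INTER_CUBIC))
E
```

```text
(no output)
```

View pics/s3.png

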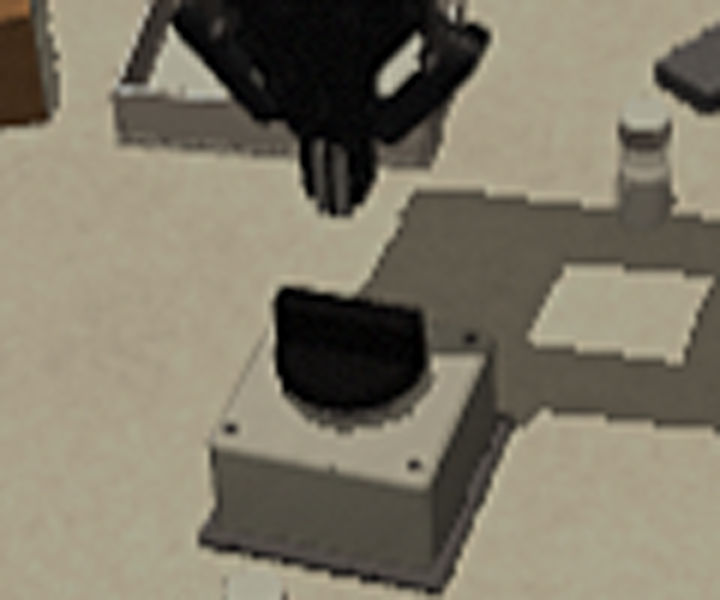

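Compared with the earlier crop, the bar's top has dropped from about y=268 to 288 with the hand clear, so the button holds itself latched. Now I move to the left side of the bar's far end and lower the tips.

Emit:
carry_out(rows="0 0.81 0.7 0 0;0 0 0 0 0;0 0 0 0.6 0;0 0 0 0.6 0;0 0 0 0.5 0;0 0 0 0.3 0;0 0 0 0.1 0;0 0 0 0 0")

```text
clock: 9.55
eef_pos: [602.1, -130.8, 124.0]
tcp_rot: [3.141, 0.0, 1.381]
contact_force: [-0.9, -1.0, 1.0]
opening: 0.001
```

```bash
python3 - <<'E'
from h import *
a=r.grab_frame("side")[170:270,230:350];cv2.imwrite("pics/s4.png",cv2.resize(a,None,fx=6,fy=6,interpolation=cv2.INTER_CUBIC))
E
```

```text
(no output)
```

View pics/s4.png

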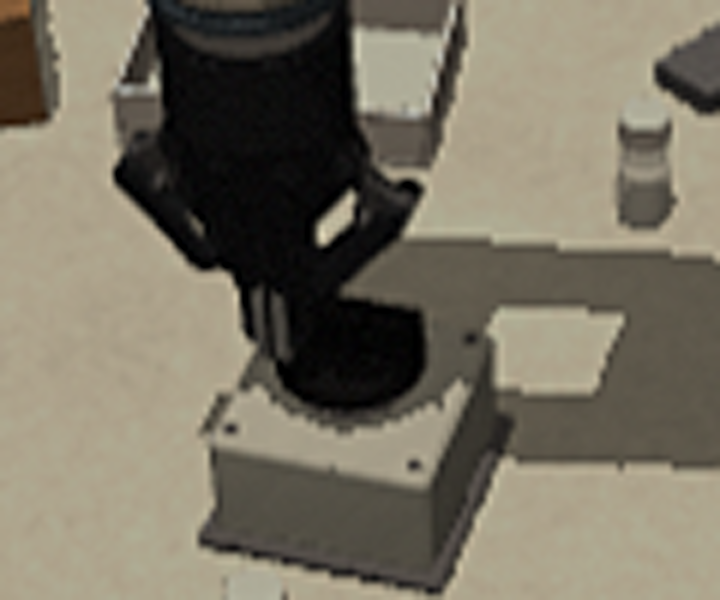

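The tips are beside the bar's far end with a gap, and nothing has moved. Next I approach to contact.

Emit:
carry_out(rows="0 -0.1 0 0.04 0;0 -0.1 0 0 0;0 -0.05 0 0 0;0 0 0 0 0")

```text
clock: 10.1
eef_pos: [600.5, -138.3, 122.9]
tcp_rot: [3.141, -0.0, 1.381]
contact_force: [0.0, -0.5, 0.4]
opening: -0.003
```

Emit:
carry_out(rows="0 -0.073 0.059 0 0.75;0 -0.073 0.059 0 0.75;0 -0.073 0.059 0 0.75;0 0 0 0 0")

```text
clock: 10.6
eef_pos: [603.8, -145.7, 122.8]
tcp_rot: [-3.141, -0.0, 1.067]
contact_force: [1.5, 1.4, -0.0]
opening: 0.0
```

```bash
python3 - <<'E'
from h import *
s=r.sense();p=s["eef_pos"]-np.array([577.3,-152.5,0]);y=s["tcp_rot"][2];print(p,p[0]*np.cos(y)+p[1]*np.sin(y),p[0]*np.sin(y)-p[1]*np.cos(y),s["contact_force"],s["wrist_torque"])
a=r.grab_frame("side")[170:270,230:350];cv2.imwrite("pics/s5.png",cv2.resize(a,None,fx=6,fy=6,interpolation=cv2.INTER_CUBIC))
E
```

```text
[ 26.45328079   6.82988406 122.76357643] 18.74463527271774 19.876167368195123 [ 1.51505505  1.44210692 -0.02019045] [ 0.3588834  -0.10044668 -0.03070497]
```

View pics/s5.png

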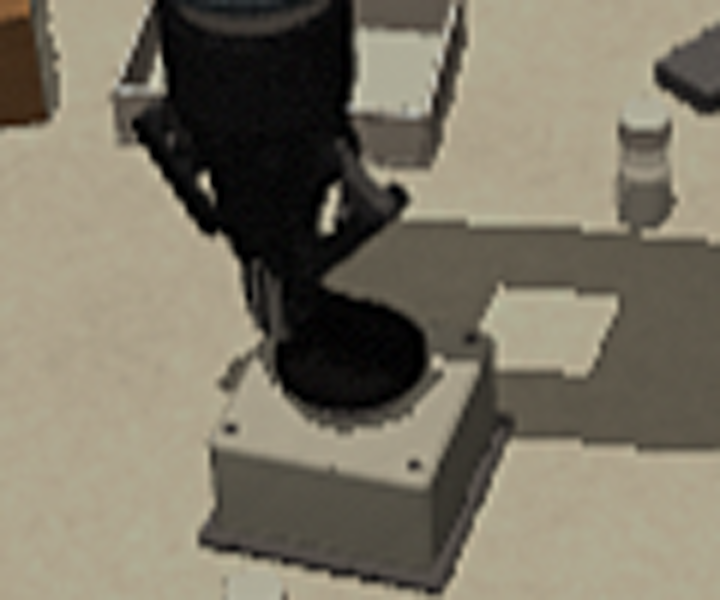

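The bar is turning with about 2 N against the fingertip, so I continue the arc.

Emit:
carry_out(rows="0 -0.073 0.059 0 0.75;0 -0.073 0.059 0 0.75;0 -0.073 0.059 0 0.75;0 -0.073 0.059 0 0.75;0 -0.073 0.059 0 0.75;0 -0.073 0.059 0 0.75;0 0 0 0 0")

```text
clock: 11.52
eef_pos: [603.3, -162.7, 123.5]
tcp_rot: [3.14, -0.002, 0.441]
contact_force: [4.1, 1.6, 3.9]
opening: 0.001
```

```bash
python3 - <<'E'
from h import *
s=r.sense();p=s["eef_pos"]-np.array([577.3,-152.5,0]);y=s["tcp_rot"][2];print(p,p[0]*np.cos(y)+p[1]*np.sin(y),p[0]*np.sin(y)-p[1]*np.cos(y),s["contact_force"],s["wrist_torque"])
a=r.grab_frame("side")[170:270,230:350];cv2.imwrite("pics/s6.png",cv2.resize(a,None,fx=6,fy=6,interpolation=cv2.INTER_CUBIC))
E
```

```text
[ 25.98499643 -10.21394139 123.51534627] 19.13977132518952 20.327660758541242 [4.06202777 1.58719386 3.93666471] [ 0.12355528 -0.52635751  0.06571923]
```

View pics/s6.png

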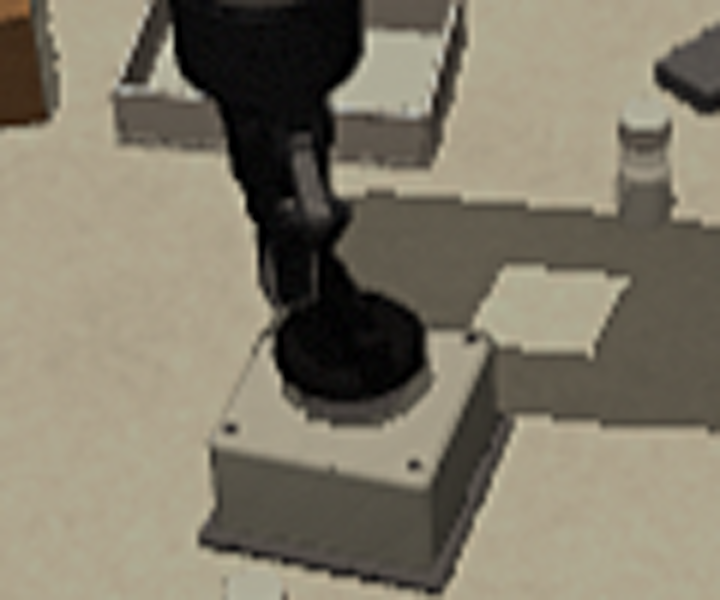

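The cap has risen (more of the collar is visible) and the latch has let go. The tip feels 3.9 N upward, so I ease it up slightly and back the hand away along the bar's return side.

Emit:
carry_out(rows="0 0 0 -0.1 0;0 0.1 0 -0.05 0;0 0.3 0 0 0;0 0.4 0 0 0;0 0.5 0 0 0;0 0.5 0 0 0;0 0 0 -0.6 0;0 0 0 -0.9 0;0 0 0 -0.9 0;0 0 0 -0.9 0;0 0 0 0 0;0 0 0 0 0")

```text
clock: 13.08
eef_pos: [650.6, -139.6, 226.1]
tcp_rot: [-3.141, 0.0, 0.438]
contact_force: [-0.3, -0.1, -0.6]
opening: -0.002
```

```bash
python3 - <<'E'
from h import *
A=r.grab_frame("side");a=A[170:270,230:350];cv2.imwrite("pics/s7.png",cv2.resize(a,None,fx=6,fy=6,interpolation=cv2.INTER_CUBIC))
T=r.grab_frame("top");cv2.imwrite("pics/t7.png",T)
d=cv2.absdiff(A,cv2.imread("pics/side0.png"));cv2.imwrite("pics/d7.png",np.hstack([cv2.resize(A,(400,300)),cv2.resize(d*2,(400,300))]))
E
```

```text
(no output)
```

View pics/s7.png

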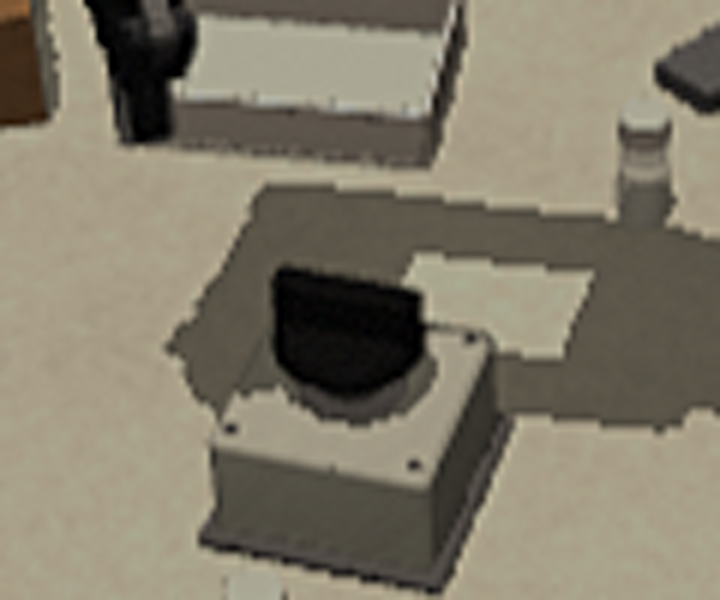

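View pics/d7.png

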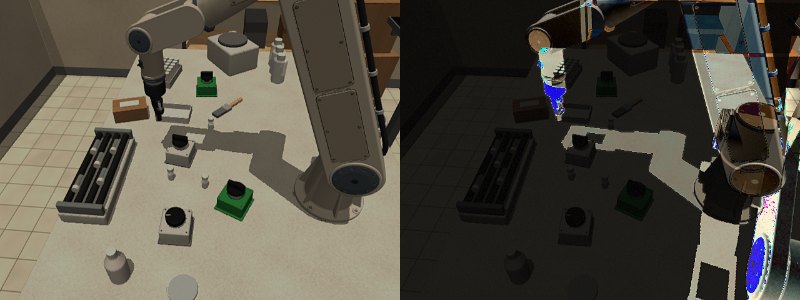

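View pics/t7.png

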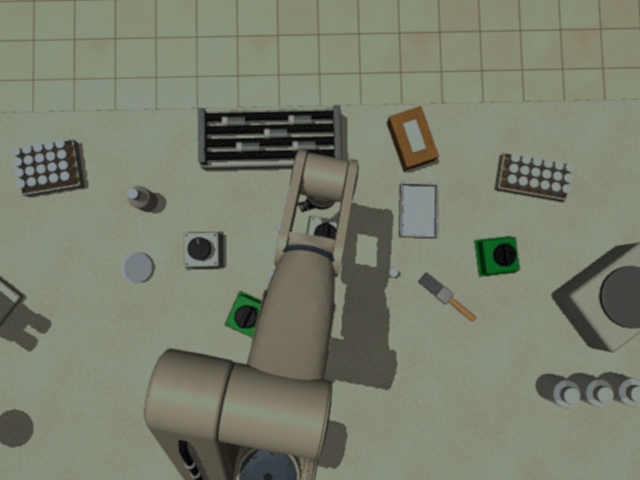

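The bar's top is back at crop row 268 with its ends at (275,268) and (422,290), the same as at the start. The button is out and at rest. The hand is clear at z=226, and the difference image shows only the arm and its shadow changed.

```bash
python3 - <<'E'
from rig import r
print(r.sense()["contact_force"]); print(r.sign_off())
E
```

```text
[-0.17546954  0.44718924 -0.10942692]
the job is handed in; nothing more can be done
None
```

The stop button passed its test, and I handed the job in at about 13 s of the 42 s allowed.

- **Press:** I pushed the barred button on the right-hand white console straight in by about 14 mm with shut fingertips. The force reading there was about 5 N.
- **Hand off:** I lifted the hand right off for about half a second. The side picture showed the button staying in by itself.
- **Twist:** I pushed the side of the bar about 54° clockwise along an arc. The latch let go and the cap rose.
- **Return:** I backed the hand away. The last side picture shows the bar at its starting height and direction.

**Other checks:** The side view's before/after difference shows only the arm and its shadow changed. The contact force was near zero with the hand clear. In the last top view the arm hid part of the stop console and vials a and c, so for those I relied on the side view.

**One disagreement:** at the end of the twist the fingertip felt about 4 N upward and about 4 N sideways. The rising cap or bar was probably rubbing on or touching the tip. I eased the tip up before backing off, and the button came fully out.

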